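# Interlock key into the tester's guard switch

## Robot

A 6-joint arm with a two-finger parallel gripper is mounted at the origin on the work surface. World frame = base frame: x ahead of the robot, y to its left, z up, the work surface at z = 0. Lengths are in m, angles in rad, forces in N, time in s.
With the tool pointing down it reaches from about 0.35 to 0.8 m from the base axis. Payload 7.3 kg.
Tool frame: the origin (TCP) lies between the finger pads; the fingertips stand 25 mm ahead of it and the grasp point (between the pads) lies 6 mm ahead of it (r.tip_extent is the distance from the TCP to the fingertips, in m); z points along the fingers, y is the line along which they close (so a half turn about z gives the same grasp; the last joint's range is limited). The gripper opens to 85 mm and grips with 20 to 120 N. Pads are 22 mm wide; open, the fingers measure 114 mm over their backs; the gripper's body (76 mm by 85 mm) begins 54 mm behind the grasp point. The pads swing forward as they close: fully open they stand 13 mm farther back than shut.
Start: joints at [1.074, 0.342, 1.524, -0, 1.275, -0.146], TCP at [0.18, 0.493, 0.256] pointing down, gripper open.
Joint ranges: [-2.53, 2.53], [-0.77, 2.02], [0.04, 2.7], [-1, 4.14], [0.28, 2.66], [-3.11, 3.11]. Speed limits (rad/s): [2.57, 2.57, 3.14, 3.14, 3.14, 3.14].

## Interface

Orientations are given as a unit quaternion [x, y, z, w].
In Python, from workcell import r, command_gripper, optics gives the robot as it stands. The module is installed in compiled form; this text tells all that it offers. Calls block until the motion is done:
- r.reach(position, orientation): joint-space move of the TCP to a pose.
- r.move_straight(position, orientation=None, speed=0.15, max_force=None): straight line of the TCP; orientation=None keeps the orientation; speed is the mean speed in m/s. With max_force (N) it stops when the force on the tool has changed by that much, and returns True; else False.
- r.movej(angles): joint-space move.
- command_gripper(opening, force=None): finger opening in m; force is the grip in N (None keeps the last); returns when the fingers have stopped.
- r.hold(seconds).
- r.solve_ik(position, orientation): joint angles nearest the present ones, or None.
- r.read_state(): the state.
- optics.get_image(name): name is "side" or "top" or "wrist"; returns (picture, depth): 480x640x3 uint8, red, green, blue; 480x640 float32, m along the optical axis (not along the pixel's ray), 0 where there is no reading.
- optics.camera_model(name): a dict with "K" (3x3 intrinsics, pixels), "k1" (the pictures are not rectified: a ray, as slopes to the right and down, at radius r is drawn at 1 + k1 r^2 times it, then the intrinsics apply), "R" (3x3) and "t" (3): a world point X has camera coordinates R X + t; the wrist camera has in their place "tool_from_camera" (4x4, takes a point from camera to tool coordinates, whose origin is the TCP and whose axes are the flange's). Camera axes: x right, y down, z forward; pixel columns grow to the right and rows downward; lengths in m; the calibration is good to about 2 mm. A picture is of the moment at which its call begins: read the wrist's pose just before it. camera_model takes no time and is no camera call.
A pose or a line that the arm cannot do raises r.PlanningError and nothing moves.
- r.finish_job(): hands the job in; it is judged then, once.
The state is a dict: "time_s": time; "joint_positions": joint angles; "dq": joint speeds; "tau": joint torques, N m; "eef_pos": TCP position; "eef_rot": TCP orientation; "contact_force": force on the tool from outside, world axes, zero at the start; "torque": the same for the moment, N m; "grip_width": finger opening in m; "grip_force": force on a finger pad.
Only numpy, scipy, OpenCV 4.12 (cv2) and the standard library are available. Lean on these libraries where they do the work, as an engineer would, in place of code of your own. Each camera call takes 0.05 s, during which the arm holds its last target. There are 200 camera calls.

## Task

To release the PC power-on tester, take the flat-tongued interlock key out of its parking block and push its tongue straight into the slot of the interlock switch on the sloping metal stand until it is fully home, with the key's collar flat on the switch face. Let go and leave it there, and leave the screwdriver, the tape roll and the small parts tray where they are.

Things in the scene. Friction and masses are not known exactly. Their poses are not given: they have to be found in the camera images.
- key_grip (a point): Centre of the black head of the loose interlock key (about 100 g), the place to grasp: 14 mm thick along x, 40 mm wide along y, 56 mm tall along z. z points from the tongue to the head; up at the start. Under the head a steel collar 30 (x) by 46 (y) by 4 mm, its underside 32 mm below this point, then the flat tongue. The key is the same when turned half round about z.
- key_tip (a point): Centre of the free end of the key's bare steel tongue, 66 mm below key_grip along z; same axes. The tongue is 4 mm thick (x), 20 mm wide (y) and 34 mm long. At the start it stands in the parking block's slot.
- switch: Black switch block, 40 (x) by 56 (y) mm, standing 22 mm out of the sloping stand. Origin: centre of its slot's mouth, on the face. z points out of the slot, 35 degrees from vertical; y runs level along the slot's width; x up the slope. Slot 7 (x) by 24 (y) mm, with a lead-in 16 by 33 mm at the mouth, narrowing over 6 mm. Fully home, the key's collar lies on the face, the tip 34 mm deep.
- stand: Fixed stand of folded aluminium, open at the sides. Its plate, 150 mm up the slope by 200 mm wide, rises away from the robot at 35 degrees with the switch in its middle; a lamp and a black stud, up to 12 mm tall, stand 30 mm up the slope from the switch and 66 mm either side. Origin: on the bench below the plate's middle.
- plunger (a joint): Travel (m) of the brass plunger inside the switch slot: 0 at the start, 0.008 with the key fully home. The tongue meets it at 26 mm depth and pushes it on; it resists with about 4 N and stays where it is left, so the key's weight alone does not drive it home.
- holder: Grey parking block, fixed, 60 mm (x) by 70 mm (y), top 45 mm above the bench, on a steel foot 84 by 94 mm and 5 mm high. Origin: centre of its underside, on the bench, below the middle of its slot. The vertical slot is 10 mm (x) by 26 mm (y), 40 mm deep; the key stands in it, y about along the block's y, its collar on the block's top.
- screwdriver: Loose screwdriver lying on the bench beyond the work, about 200 mm long along its x and 26 mm thick, origin under its middle; bystander.
- tape: Loose roll of tape lying flat on the bench to the right of the work, 60 mm across, 18 mm high; bystander. Origin under its centre.
- tray: Loose open white parts tray, 90 by 120 by 35 mm, on the bench to the left of the work; bystander. Origin under its centre.
Things that resemble listed ones, but are neither listed nor needed, are in the scene too. What is shaped like the holder but purple is not meant.

How it is judged:
By the outcome, as a careful person would: the job done as asked, in the order asked, and still so for the second after the job is handed in, with the robot touching nothing.
It also fails if it takes over 48 s, if anything falls off the work surface, if the arm or the gripper's body presses on something with over 40 N, if the wrist force passes 120 N, or if a joint passes its speed limit or range.

## Working session

There is one attempt and no reset: what is moved stays moved. The work goes in short steps, each a Python script; the robot and the scene stay as the last script left them, time stands still between calls to the robot, and variables do not carry over. Pictures are saved under pics/ and viewed, at most 10 in all, crops included, and the job is handed in when it is done.

```bash
mkdir -p pics
cat > h.py <<'E'
import numpy as np, cv2
from scipy.spatial.transform import Rotation as Ro
from workcell import r, command_gripper, optics
def grab(n):
    s=r.read_state(); im,d=optics.get_image(n); m=optics.camera_model(n)
    if 'R' in m: Rc=np.array(m['R']).T; tc=-Rc@np.array(m['t'])
    else:
        T=np.array(m['tool_from_camera']); Rt=Ro.from_quat(s['eef_rot']).as_matrix()
        Rc=Rt@T[:3,:3]; tc=Rt@T[:3,3]+np.array(s['eef_pos'])
    np.savez('pics/'+n+'.npz',im=im,d=d,K=m['K'],k1=m['k1'],Rc=Rc,tc=tc)
    return np.load('pics/'+n+'.npz')
def rays(c,uv):
    K=c['K'];uv=np.asarray(uv,float).reshape(-1,2)
    p=np.c_[(uv[:,0]-K[0,2])/K[0,0],(uv[:,1]-K[1,2])/K[1,1]]; q=p.copy()
    for _ in range(20): q=p/(1+float(c['k1'])*(q**2).sum(1,keepdims=True))
    return np.c_[q,np.ones(len(q))]
def pts(c,uv):
    uv=np.asarray(uv,float).reshape(-1,2); d=c['d'][uv[:,1].round().astype(int),uv[:,0].round().astype(int)]
    return (rays(c,uv)*d[:,None])@c['Rc'].T+c['tc']
def onz(c,uv,z):
    g=rays(c,uv)@c['Rc'].T; return c['tc']+g*((z-c['tc'][2])/g[:,2])[:,None]
def proj(c,X):
    q=(np.atleast_2d(X)-c['tc'])@c['Rc']; q=q[:,:2]/q[:,2:]; q=q*(1+float(c['k1'])*(q**2).sum(1,keepdims=True))
    return q@c['K'][:2,:2].T+c['K'][:2,2]
def save(c,fn,box=None,s=1):
    im=c['im']
    if box: im=im[box[1]:box[3],box[0]:box[2]]
    cv2.imwrite('pics/'+fn,cv2.resize(im[:,:,::-1],None,fx=s,fy=s,interpolation=cv2.INTER_CUBIC))
E
python3 - <<'E'
from h import *
for n in('top','side'):
    c=grab(n); save(c,n+'1.png'); print(n,c['tc'],c['Rc'][:,2],c['K'][0,0])
m=optics.camera_model('wrist');print(m['tool_from_camera'],r.tip_extent,r.read_state()['eef_rot'])
E
```

```text
top [0.43475539 0.03232883 1.31395723] [ 0.14479679 -0.01710729 -0.98931351] 568.664069382167
side [ 0.16045815 -0.46873428  0.7931871 ] [ 0.48515819  0.47768459 -0.73241994] 458.63163760202775
[[ 2.88763775e-04 -9.49871553e-01 -3.12640288e-01  8.14507925e-02]
 [ 9.99999841e-01  4.25824458e-04 -3.70121236e-04  5.14195453e-04]
 [ 4.84697515e-04 -3.12640132e-01  9.49871524e-01 -1.18360006e-01]
 [ 0.00000000e+00  0.00000000e+00  0.00000000e+00  1.00000000e+00]] 0.025 [ 1.74494613e-01  9.84657882e-01 -6.64781027e-04 -2.07601414e-04]
```

View pics/top1.png

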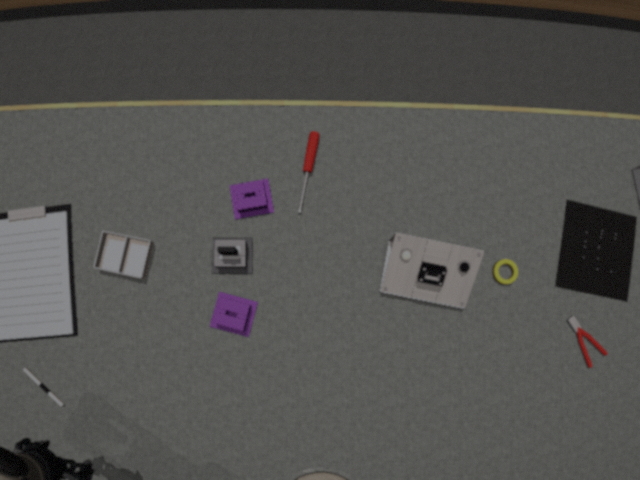

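View pics/side1.png

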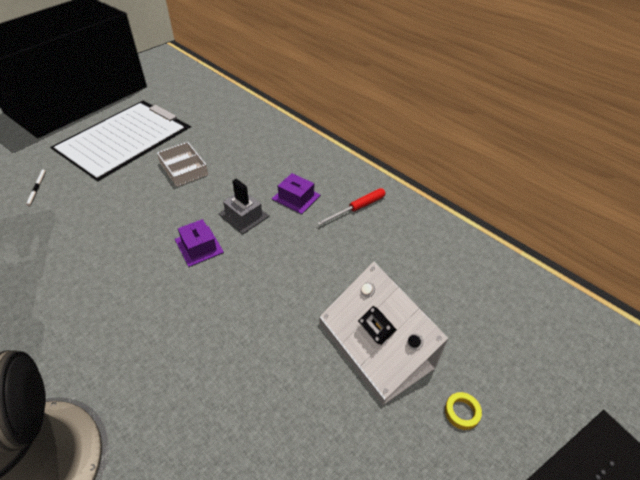

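Top view: the grey holder with the black key is at (230,253). The purple look-alikes at (250,198) and (233,314) hold no key. The switch is at (432,274) on the stand, the tray at (123,256), the tape at (506,271) and the screwdriver at (308,170). I choose the grey block at (230,253), which is (242,210) in the side view, and will check it in a close crop.

Run:
```python
from h import *
c=np.load('pics/top.npz'); e=np.load('pics/side.npz')
a=cv2.resize(c['im'][225:285,190:270],None,fx=5,fy=5,interpolation=2); b=cv2.resize(c['im'][240:310,385:475],None,fx=4.4,fy=4.4,interpolation=2)
a2=cv2.resize(e['im'][170:240,205:285],None,fx=5,fy=4.2,interpolation=2);b2=cv2.resize(e['im'][290:360,340:420],None,fx=4.95,fy=4.2,interpolation=2)
h=lambda x,y:np.hstack([cv2.resize(x,(400,300)),cv2.resize(y,(400,300))])
cv2.imwrite('pics/crop1.png',np.vstack([h(a,b),h(a2,b2)])[:,:,::-1])
print(pts(c,[(228,250),(220,262),(240,262),(215,240),(432,274),(420,285),(405,255),(464,267),(400,280),(445,300)]).round(4))
print(pts(e,[(241,188),(377,325)]).round(4))
# stand plane fit: all points z>.02 region in top
v,u=np.mgrid[228:312,375:490]; P=pts(c,np.c_[u.ravel(),v.ravel()]);P=P[P[:,2]>.02]
# plane through ransac-like
best=None;rng=np.random.default_rng(0)
for _ in range(500):
    q=P[rng.choice(len(P),3,False)];n=np.cross(q[1]-q[0],q[2]-q[0])
    if np.linalg.norm(n)<1e-6: continue
    n/=np.linalg.norm(n); k=abs((P-q[0])@n)<.003
    if best is None or k.sum()>best.sum(): best=k
Q=P[best];m=Q.mean(0);n=np.linalg.svd(Q-m)[2][2];n*=np.sign(n[2])
print('plane',m,n,np.degrees(np.arccos(n[2])),'az',np.degrees(np.arctan2(-n[1],-n[0])),best.mean())
print(cv2.minAreaRect((Q@np.linalg.svd(Q-m)[2][:2].T).astype(np.float32)))
# holder top
v,u=np.mgrid[228:282,200:262];P=pts(c,np.c_[u.ravel(),v.ravel()])
for lo,hi in((.039,.0475),(.048,.053),(.09,.12)):
    k=P[(P[:,2]>lo)&(P[:,2]<hi)]; print(lo,len(k),k.mean(0), cv2.minAreaRect(k[:,:2].astype(np.float32)) if len(k)>3 else '')
```

```text
[[ 0.599   0.2063  0.1007]
 [ 0.5794  0.232   0.0421]
 [ 0.5796  0.1864  0.0446]
 [ 0.6294  0.245   0.0425]
 [ 0.5529 -0.2401  0.0784]
 [ 0.5309 -0.219   0.0474]
 [ 0.5932 -0.1784  0.09  ]
 [ 0.5672 -0.3086  0.0944]
 [ 0.5421 -0.1739  0.0456]
 [ 0.498  -0.28    0.0304]]
[[ 0.5957  0.1989  0.0985]
 [ 0.5613 -0.2362  0.0633]]
plane [ 0.56212724 -0.2401302   0.06845144] [-0.56368551  0.11094651  0.81850444] 35.06463830456119 az -11.13482202268147 0.6966455122393472
((0.11391701549291611, -0.5289520025253296), (0.1567859798669815, 0.2003341019153595), 88.10904693603516)
0.039 529 [0.5984359  0.20863435 0.0438103 ] ((0.6000881791114807, 0.21041709184646606), (0.05999673902988434, 0.0692424550652504), 0.7272191047668457)
0.048 81 [0.59511647 0.20572655 0.04955636] ((0.598791778087616, 0.20777639746665955), (0.0576152577996254, 0.0660887211561203), 3.1268224716186523)
0.09 130 [0.60059906 0.21022516 0.10346048] ((0.6006841659545898, 0.21103738248348236), (0.014335688203573227, 0.04117512330412865), 0.46766161918640137)
```

View pics/crop1.png

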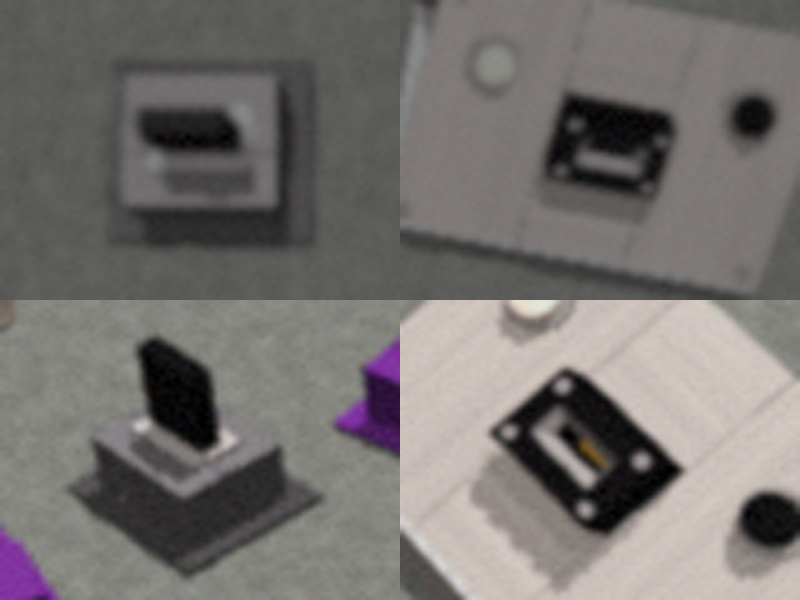

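The close crop confirms it: the black key stands in the grey block, its top centre at (0.600, 0.210) and its yaw about 0. The slot is clear, with brass visible inside, at about pixel (432,277) in the top view. Next I look at the switch and then the key with the wrist camera.

```bash
cat >> h.py <<'E'
n0=np.array([-.56368551,.11094651,.81850444]); pl=np.array([.56212724,-.2401302,.06845144])
def onpl(c,uv,off):
    g=rays(c,uv)@c['Rc'].T; p=pl+off*n0; return c['tc']+g*(((p-c['tc'])@n0)/(g@n0))[:,None]
def tool(zk,xk,s):
    z=-zk; y=s*xk; y=y-z*(y@z); y/=np.linalg.norm(y); return Ro.from_matrix(np.c_[np.cross(y,z),y,z]).as_quat()
zs=n0/np.linalg.norm(n0); ys=np.cross(zs,[zs[0]*-1,-zs[1],0]); ys/=np.linalg.norm(ys); xs=np.cross(ys,zs)
E
python3 - <<'E'
from h import *
print(xs,ys,zs)
t=np.load('pics/top.npz'); e=np.load('pics/side.npz')
S=onpl(t,(432.3,277.4),.022)[0]; print(S, onpl(e,(340+172/5,290+142/4.286),.022)[0])
for s in(1,-1):
    q=tool(zs,xs,s); print(s,[r.solve_ik(S+d*zs,q) for d in(.15,.1,.04)])
    qk=tool(np.array([0,0,1.]),np.array([1.,0,0]),s); print('k',[r.solve_ik([.6005,.2107,h],qk) for h in (.25,.083)])
E
```

```text
[ 0.80309648 -0.1580682   0.5745002 ] [0.19311831 0.98117548 0.        ] [-0.56368551  0.11094651  0.81850444]
[ 0.54497263 -0.2395673   0.08343944] [ 0.54866737 -0.23765989  0.08572537]
1 [array([-0.78778594,  0.16773644,  2.10126328,  0.78612585,  0.47127012,
       -1.23301578]), array([-0.74449827,  0.28916128,  2.09012284,  0.95826808,  0.37589158,
       -1.38908045]), array([-0.69991385,  0.43358538,  2.05596734,  1.23482459,  0.29915582,
       -1.6458553 ])]
k [array([ 2.17111411e-01,  5.55376450e-01,  1.19764115e+00, -4.44089210e-16,
        1.38857505e+00,  2.17111411e-01]), array([ 2.17111411e-01,  7.10521077e-01,  1.40047853e+00, -4.44089210e-16,
        1.03059305e+00,  2.17111411e-01])]
-1 [array([-0.78778594,  0.16773644,  2.10126328,  0.78612585,  0.47127012,
        1.90857687]), array([-0.74449827,  0.28916128,  2.09012284,  0.95826808,  0.37589158,
        1.7525122 ]), array([-0.69991385,  0.43358538,  2.05596734,  1.23482459,  0.29915582,
        1.49573736])]
k [array([ 2.17111411e-01,  5.55376450e-01,  1.19764115e+00, -4.44089210e-16,
        1.38857505e+00, -2.92448124e+00]), array([ 2.17111411e-01,  7.10521077e-01,  1.40047853e+00, -4.44089210e-16,
        1.03059305e+00, -2.92448124e+00])]
```

```bash
cat >> h.py <<'E'
def tq(zk,xk,f,s,th):
    """key axes zk,xk; f=+-1 key half-turn; s=+-1 tool half-turn; th = tool tilt about key x"""
    x=f*xk-zk*(f*xk@zk); x/=np.linalg.norm(x); y=np.cross(zk,x)
    z=-np.cos(th)*zk+np.sin(th)*y
    return Ro.from_matrix(np.c_[np.cross(s*x,z),s*x,z]).as_quat(), z
E
python3 - <<'E'
from h import *
S=np.array([.547,-.2385,.0845]); K=np.array([.6005,.2107,.077])
for th in np.radians([-25,-15,0,15,25]):
    for s in (1,-1):
      for f in(1,-1):
        q,z=tq(zs,xs,f,s,th); A=[r.solve_ik(S+(.032+d)*zs-.006*z,q) for d in (0,.04,.12)]
        qk,zk=tq(np.array([0,0,1.]),np.array([1.,0,0]),1,s,th); B=r.solve_ik(K-.006*zk,qk)
        print(round(np.degrees(th)),s,f,[None if a is None else a.round(2).tolist() for a in A],None if B is None else B.round(2).tolist())
E
```

```text
-25 1 1 [None, None, None] [0.4, 0.83, 1.24, -0.42, 1.28, 0.56]
-25 1 -1 [[-0.9, 0.56, 1.89, 1.05, 0.87, 1.51], [-0.94, 0.48, 1.92, 0.99, 0.91, 1.55], [-1.01, 0.31, 1.95, 0.89, 1.04, 1.65]] [0.4, 0.83, 1.24, -0.42, 1.28, 0.56]
-25 -1 1 [None, None, None] [0.4, 0.83, 1.24, -0.42, 1.28, -2.58]
-25 -1 -1 [[-0.9, 0.56, 1.89, 1.05, 0.87, -1.63], [-0.94, 0.48, 1.92, 0.99, 0.91, -1.59], [-1.01, 0.31, 1.95, 0.89, 1.04, -1.49]] [0.4, 0.83, 1.24, -0.42, 1.28, -2.58]
-15 1 1 [None, None, None] [0.33, 0.77, 1.31, -0.27, 1.16, 0.45]
-15 1 -1 [[-0.84, 0.5, 1.97, 1.1, 0.65, 1.51], [-0.87, 0.41, 1.99, 1.02, 0.7, 1.58], [-0.94, 0.23, 2.02, 0.88, 0.83, 1.72]] [0.33, 0.77, 1.31, -0.27, 1.16, 0.45]
-15 -1 1 [None, None, None] [0.33, 0.77, 1.31, -0.27, 1.16, -2.69]
-15 -1 -1 [[-0.84, 0.5, 1.97, 1.1, 0.65, -1.63], [-0.87, 0.41, 1.99, 1.02, 0.7, -1.56], [-0.94, 0.23, 2.02, 0.88, 0.83, -1.42]] [0.33, 0.77, 1.31, -0.27, 1.16, -2.69]
0 1 1 [[-0.69, 0.44, 2.05, 1.23, 0.3, -1.64], [-0.72, 0.34, 2.08, 1.04, 0.34, -1.46], [-0.79, 0.15, 2.1, 0.76, 0.49, -1.2]] [0.22, 0.71, 1.4, -0.0, 1.03, 0.22]
0 1 -1 [[-0.69, 0.
[... 665 characters left out ...]
1.48, 0.32, 0.97, -0.08]
15 -1 1 [[-0.84, 0.5, 1.97, 1.1, 0.65, 1.51], [-0.87, 0.41, 1.99, 1.02, 0.7, 1.58], [-0.94, 0.23, 2.02, 0.88, 0.83, 1.72]] [0.1, 0.69, 1.48, 0.32, 0.97, 3.06]
15 -1 -1 [None, None, None] [0.1, 0.69, 1.48, 0.32, 0.97, 3.06]
25 1 1 [[-0.9, 0.56, 1.89, 1.05, 0.87, -1.63], [-0.94, 0.48, 1.92, 0.99, 0.91, -1.59], [-1.01, 0.31, 1.95, 0.89, 1.04, -1.49]] [0.02, 0.7, 1.52, 0.53, 0.99, -0.29]
25 1 -1 [None, None, None] [0.02, 0.7, 1.52, 0.53, 0.99, -0.29]
25 -1 1 [[-0.9, 0.56, 1.89, 1.05, 0.87, 1.51], [-0.94, 0.48, 1.92, 0.99, 0.91, 1.55], [-1.01, 0.31, 1.95, 0.89, 1.04, 1.65]] [0.02, 0.7, 1.52, 0.53, 0.99, 2.85]
25 -1 -1 [None, None, None] [0.02, 0.7, 1.52, 0.53, 0.99, 2.85]
```

Run:
```python
from h import *
S=np.array([.547,-.2385,.0845]); K=np.array([.6005,.2107,.077]); th=np.radians(15)
qk,zk=tq(np.array([0,0,1.]),np.array([1.,0,0]),1,1,th)
r.reach(K+[0,0,.12]-.006*zk,qk); k=grab('wrist'); save(k,'wk.png')
import shutil; shutil.copy('pics/wrist.npz','pics/wk.npz')
q,z=tq(zs,xs,1,1,th); r.reach(S+.14*zs,q); c=grab('wrist'); save(c,'ws.png')
print(r.read_state()['time_s'])
cv2.imwrite('pics/w1.png',cv2.resize(np.vstack([k['im'][90:],c['im'][90:]]),(493,600))[:,:,::-1])
print('S proj',proj(c,S),'K top proj',proj(k,K+[0,0,.028]))
P=lambda c:pts(c,np.stack(np.meshgrid(range(0,640,2),range(0,480,2)),-1).reshape(-1,2))
A=P(k); A=A[(A[:,2]>.095)&(A[:,2]<.115)&(np.hypot(*(A[:,:2]-K[:2]).T)<.05)]; print('key top',A.mean(0),cv2.minAreaRect(A[:,:2].astype(np.float32)))
B=P(c); L=(B-S)@np.c_[xs,ys,zs]; rr=np.hypot(L[:,0],L[:,1])
pm=(rr>.045)&(rr<.09)&(abs(L[:,2]+.022)<.006); Q=B[pm]; m=Q.mean(0); n=np.linalg.svd(Q-m)[2][2]; n*=np.sign(n[2]); print('plate',pm.sum(),n,np.degrees(np.arccos(n@zs)),(S-m)@n)
F=L[(rr<.045)&(abs(L[:,2])<.008)]; print('face',len(F),np.median(F,0),cv2.minAreaRect(F[:,:2].astype(np.float32)))
```

```text
3.7083Traceback (most recent call last):
  File "<stdin>", line 8, in <module>
    return format.read_array(
           ~~~~~~~~~~~~~~~~~^
        bytes,
        ^^^^^^
    ...<2 lines>...
        max_header_size=self.max_header_size
        ^^^^^^^^^^^^^^^^^^^^^^^^^^^^^^^^^^^^
    )
    ^
    data = _read_bytes(fp, read_size, "array data")
    r = fp.read(size - len(data))
    data = self._read1(n)
    self._update_crc(data)
    ~~~~~~~~~~~~~~~~^^^^^^
    raise BadZipFile("Bad CRC-32 for file %r" % self.name)
zipfile.BadZipFile: Bad CRC-32 for file 'im.npy'
```

View pics/ws.png

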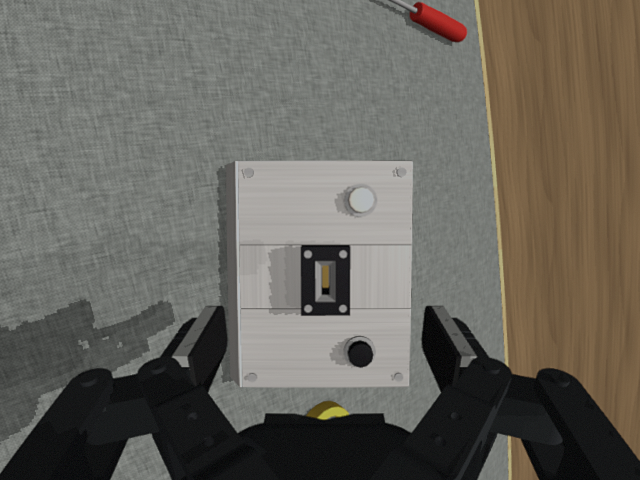

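View pics/wk.png

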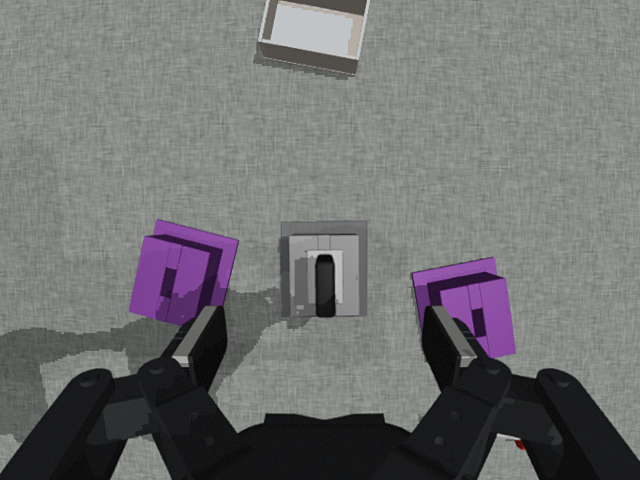

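The switch view shows the block's face from (301,246) to (350,315) and the lead-in from (315,260) to (336,302), centre about (325.5,281). The plate is square to the view. The key view shows the key head from (315,254) to (336,317) in the grey block. I'll compute both positions.

Run:
```python
from h import *
np.set_printoptions(suppress=True,precision=4)
c=np.load('pics/wrist.npz'); k=np.load('pics/wk.npz'); 
S=np.array([.547,-.2385,.0845]); K=np.array([.6005,.2107,.077])
k={a:k[a] for a in k.files if a!='im'}
print('S proj',proj(c,S),'K top proj',proj(k,K+[0,0,.028]))
P=lambda c:pts(c,np.stack(np.meshgrid(range(0,640),range(0,330)),-1).reshape(-1,2))
A=P(k); A=A[(A[:,2]>.095)&(A[:,2]<.115)&(np.hypot(*(A[:,:2]-K[:2]).T)<.05)]; print('key top',np.median(A,0),A.mean(0),cv2.minAreaRect(A[:,:2].astype(np.float32)))
B=P(c); L=(B-S)@np.c_[xs,ys,zs]
pm=(np.abs(L[:,0])<.06)&(np.abs(L[:,1])<.09)&((abs(L[:,0])>.028)|(abs(L[:,1])>.036))&(abs(L[:,2]+.022)<.007); Q=B[pm]; m=np.median(Q,0); n=np.linalg.svd(Q-Q.mean(0))[2][2]; n*=np.sign(n[2]); print('plate',pm.sum(),n,np.degrees(np.arccos(n@zs)),'S above plate',(S-Q.mean(0))@n)
F=L[(abs(L[:,0])<.03)&(abs(L[:,1])<.04)&(abs(L[:,2])<.006)]; print('face',len(F),np.median(F,0),cv2.minAreaRect(F[:,:2].astype(np.float32)))
def local(uv,h):
    g=rays(c,uv)@c['Rc'].T; o=S+h*zs; X=c['tc']+g*(((o-c['tc'])@zs)/(g@zs))[:,None]; return (X-S)@np.c_[xs,ys,zs]
h=np.median(F[:,2]); print(local([(301,246),(350,246),(350,315),(301,315),(315,260),(336,260),(336,302),(315,302)],h))
print('plate corners',local([(236,161),(412,161),(410,387),(241,387)],h-.022))
im=c['im'][235:325,290:365]; cv2.imwrite('pics/sw.png',cv2.resize(im,None,fx=6,fy=6,interpolation=2)[:,:,::-1])
```

```text
S proj [[324.0299 281.5059]] K top proj [[326.141  291.1248]]
key top [0.5997 0.2131 0.1054] [0.5996 0.2131 0.1052] ((0.5993841886520386, 0.21188446879386902), (0.013194777071475983, 0.04075734317302704), 0.13189536333084106)
plate 15836 [-0.5636  0.1077  0.819 ] 0.188103788115845 S above plate 0.019977326516552284
face 3206 [0.0008 0.0008 0.0019] ((0.0008117910474538803, 0.0008756257593631744), (0.038882650434970856, 0.05668042227625847), 0.08167967945337296)
[[-0.0184  0.0289  0.0019]
 [ 0.0207  0.0289  0.0019]
 [ 0.021  -0.027   0.0019]
 [-0.0186 -0.0271  0.0019]
 [-0.0072  0.0177  0.0019]
 [ 0.0095  0.0177  0.0019]
 [ 0.0097 -0.0164  0.0019]
 [-0.0073 -0.0164  0.0019]]
plate corners [[-0.0755  0.1001 -0.0201]
 [ 0.0751  0.1003 -0.0201]
 [ 0.0772 -0.0993 -0.0201]
 [-0.0743 -0.0995 -0.0201]]
```

View pics/sw.png

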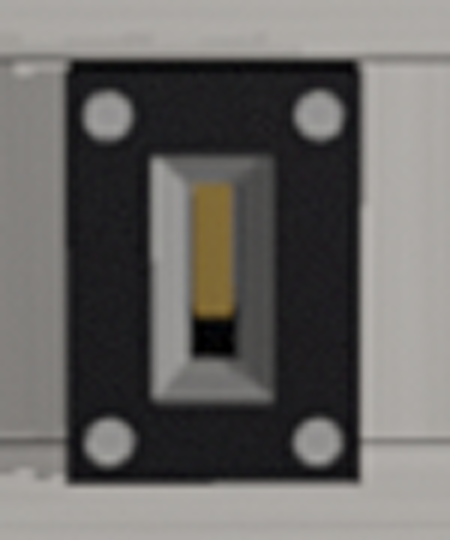

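```bash
cat >> h.py <<'E'
th=np.radians(15); S=np.array([.547,-.2385,.0845])+.001*xs+.0008*ys+.0019*zs; K=np.array([.5997,.212,.0772])
qk,zk=tq(np.array([0,0,1.]),np.array([1.,0,0]),1,1,th); qs,zt=tq(zs,xs,1,1,th)
def st(m):
    s=r.read_state(); print(m,round(s['time_s'],2),'F',np.round(s['contact_force'],1),'T',np.round(s['torque'],2),'w',round(s['grip_width'],4),'p',np.round(s['eef_pos'],4))
E
python3 - <<'E'
from h import *
G=K-.006*zk
r.reach(G+[0,0,.1],qk); command_gripper(.05,60); st('above')
print(r.move_straight(G,speed=.12,max_force=15)); st('down')
command_gripper(0,60); st('grip')
if r.read_state()['grip_width']>.01:
    r.move_straight(G+[0,0,.09],speed=.12); st('up')
    r.reach(S+(.066+.05+.0)*zs-.006*zt-.034*zs,qs); st('pre')  # tip .016+ -> see below
E
```

```text
above 5.81 F [0.4 1.4 0.6] T [-0.18  0.04 -0.01] w 0.0502 p [0.5998 0.2101 0.183 ]
False
down 6.79 F [-0.1 -0.3  0.1] T [-0.11  0.02 -0.04] w 0.0499 p [0.6003 0.2106 0.0838]
grip 7.2 F [-0.9 -0.5  4.5] T [-0.07  0.15 -0.  ] w 0.0135 p [0.6    0.2105 0.0837]
up 8.1 F [-0.2  1.  -0.2] T [-0.15  0.01  0.03] w 0.0135 p [0.5992 0.2104 0.172 ]
pre 9.76 F [ 0.3 -0.5 -1.2] T [-0.11  0.37  0.04] w 0.0135 p [ 0.4975 -0.229   0.1585]
```

Run:
```python
from h import *
c=grab('wrist'); g=S+.082*zs; tip=S+.016*zs
a=cv2.resize(c['im'][200:350,225:425],(440,330),interpolation=2)
e=grab('side'); u=proj(e,S)[0].astype(int); b=cv2.resize(e['im'][u[1]-70:u[1]+50,u[0]-55:u[0]+65],(330,330),interpolation=2)
cv2.imwrite('pics/pre.png',np.hstack([a,b])[:,:,::-1])
print('wrist S',proj(c,S),'collar',proj(c,tip+.036*zs),'head',proj(c,g+.028*zs),'side S',u)
s=r.read_state();print(np.array(s['eef_pos'])-(g-.006*zt), (Ro.from_quat(s['eef_rot']).inv()*Ro.from_quat(qs)).magnitude())
B=pts(c,np.stack(np.meshgrid(range(225,425),range(150,350)),-1).reshape(-1,2)); L=(B-S)@np.c_[xs,ys,zs]
for lo,hi,R in((.049,.0575,.03),(.104,.116,.03),(-.003,.003,.04)):
    F=L[(L[:,2]>lo)&(L[:,2]<hi)&(abs(L[:,0])<R*.75)&(abs(L[:,1])<R)]
    print(lo,len(F),np.median(F,0).round(4) if len(F) else '',cv2.minAreaRect(F[:,:2].astype(np.float32)) if len(F)>5 else '')
```

```text
wrist S [[324.35879788 293.05912895]] collar [[324.37205097 314.31803832]] head [[324.40002798 360.11385403]] side S [373 323]
[4.99247795e-04 6.18437741e-04 8.01644371e-06] 0.0014679236892982785
0.049 899 [-0.0002  0.0198  0.0541] ((-0.00016998965293169022, 0.018118122592568398), (0.029033415019512177, 0.010772124864161015), 0.08584551513195038)
0.104 3068 [-0.0005  0.0081  0.1099] ((-0.00022733956575393677, 0.011198272928595543), (0.04471096768975258, 0.018887650221586227), 0.5585229396820068)
-0.003 1182 [0.0004 0.0224 0.0002] ((-0.00014229118824005127, 0.013606111519038677), (0.029509728774428368, 0.03944559022784233), 89.95516967773438)
```

View pics/pre.png

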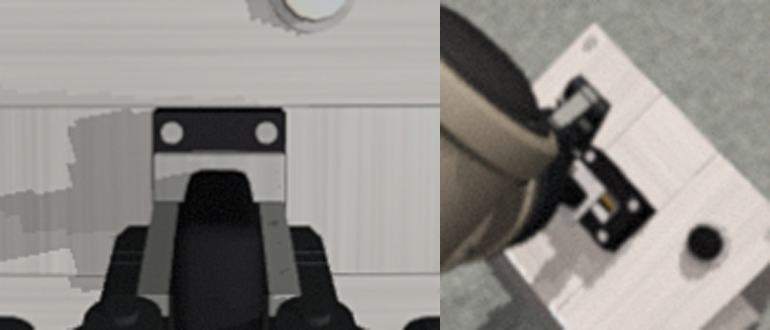

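Picture: the collar, at about (220,175) in the left panel, is centred over the switch face, and in the right panel the tongue points at the slot. The measured offset is under 1 mm and the heights match, so I insert.

Run:
```python
from h import *
at=lambda d:S+(.066-d)*zs-.006*zt
L=lambda:((np.array(r.read_state()['eef_pos'])-at(0))@np.c_[xs,ys,zs]*1e3).round(2)
print(r.move_straight(at(.022),speed=.04,max_force=15)); st('in22'); print(L())
if L()[2]<-20:
    print(r.move_straight(at(.036),speed=.03,max_force=25)); st('home'); print(L())
```

```text
False
in22 10.96 F [-0.5  0.3 -2. ] T [-0.14  0.42  0.07] w 0.0131 p [ 0.5185 -0.2337  0.1276]
[  0.09  -0.03 -21.86]
True
home 11.41 F [-2.8 -0.   6. ] T [0.06 0.23 0.07] w 0.0139 p [ 0.5257 -0.2353  0.1176]
[  0.44  -0.19 -34.27]
```

Run:
```python
from h import *
at=lambda d:S+(.066-d)*zs-.006*zt
L=lambda:((np.array(r.read_state()['eef_pos'])-at(0))@np.c_[xs,ys,zs]*1e3).round(2)
print(r.move_straight(at(.039),speed=.02,max_force=35)); st('push'); print(L())
r.move_straight(at(.034),speed=.02); r.hold(.2); st('relax'); print(L())
command_gripper(.04); st('open')
p=np.array(r.read_state()['eef_pos']); r.move_straight(p-.14*zt,speed=.12); st('off')
c=grab('wrist'); u=proj(c,S)[0].astype(int); print(u)
a=cv2.resize(c['im'][180:360,220:430],(385,330),interpolation=2)
e=grab('side'); v=proj(e,S)[0].astype(int); b=cv2.resize(e['im'][v[1]-70:v[1]+50,v[0]-60:v[0]+80],(385,330),interpolation=2)
cv2.imwrite('pics/post.png',np.hstack([a,b])[:,:,::-1])
B=pts(c,np.stack(np.meshgrid(range(220,430),range(180,330)),-1).reshape(-1,2)); Lc=(B-S)@np.c_[xs,ys,zs]
for lo,hi in((.002,.009),(.05,.072),(-.003,.0015)):
    F=Lc[(Lc[:,2]>lo)&(Lc[:,2]<hi)&(abs(Lc[:,0])<.021)&(abs(Lc[:,1])<.035)]; print(lo,len(F),np.median(F,0).round(4) if len(F) else '',cv2.minAreaRect(F[:,:2].astype(np.float32)) if len(F)>5 else '')
```

```text
True
push 11.62 F [-4.3  0.4  6. ] T [0.01 0.34 0.09] w 0.0135 p [ 0.5257 -0.2352  0.1176]
[  0.37  -0.09 -34.27]
relax 12.07 F [-0.3  0.2 -1.5] T [-0.09  0.4   0.01] w 0.0138 p [ 0.5253 -0.2349  0.1173]
[ -0.19   0.12 -34.22]
open 12.44 F [0.3 1.  0.3] T [-0.1   0.28 -0.05] w 0.04 p [ 0.5253 -0.235   0.1176]
off 13.76 F [ 0.8 -0.3 -0.2] T [-0.08  0.26  0.02] w 0.04 p [ 0.4421 -0.2553  0.2278]
[324 233]
0.002 778 [0.0063 0.0005 0.004 ] ((-0.0016170255839824677, -9.344331920146942e-05), (0.03192444145679474, 0.04530784860253334), 0.035176973789930344)
0.05 1012 [-0.0014  0.0001  0.0599] ((-0.0014447914436459541, -0.000159483402967453), (0.013182487338781357, 0.03953324630856514), 0.10500393062829971)
-0.003 934 [0.0074 0.0048 0.0001] ((-0.0002605132758617401, 0.00016416050493717194), (0.038840703666210175, 0.055809296667575836), 0.025646813213825226)
```

View pics/post.png

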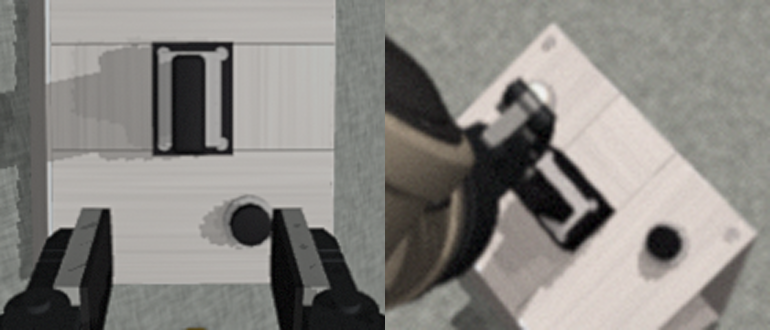

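The key is fully home: its collar top is 4.0 mm above the face, the head top is at 60 mm, and there is no tilt. The gripper is clear of it.

```bash
python3 -c "
from workcell import r
print(r.finish_job())"
```

```text
the job is handed in; nothing more can be done
None
```

The interlock key is fully home in the switch with its collar flat on the face; I released it, did not touch the screwdriver, tape or tray, and handed the job in at about 14 s of the 48 s allowed.

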